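# Stand the spindle up in its transit crate

### The arm

A 7-joint arm with a two-finger parallel gripper is mounted at the origin on a cart in front of the work surface, level with it; the furniture and walls round the work are solid. World frame = base frame: x ahead of the robot, y to its left, z up, the work surface at z = 0. Lengths are in m, angles in rad, forces in N, time in s.
With the tool pointing down it reaches from about 0.425 to 0.95 m from the base axis. Payload 4.7 kg.
Tool frame: the origin (TCP) lies on the centre line of the jaws, within the pads' length; the fingertips stand robot.nose_length ahead of it and the grasp point (between the pads) lies 8 mm behind it (robot.nose_length is the distance from the TCP to the fingertips, in m); z points along the fingers, y is the line along which they close (so a half turn about z gives the same grasp; the last joint's range is limited). The gripper opens to 85 mm and grips with 20 to 120 N. Pads are 22 mm wide; open, the fingers measure 114 mm over their backs; the gripper's body (76 mm by 85 mm) begins 54 mm behind the grasp point. The pads swing forward as they close: fully open they stand 13 mm farther back than shut.
Start: joints at [-0.029, 0.469, -0.049, 1.532, 0.024, 1.141, -0.082], TCP at [0.675, 0, 0.242] pointing down, gripper open.
Joint ranges: [-2.59, 2.59], [-0.33, 1.99], [-1.39, 1.29], [0.1, 2.45], [-1.04, 4.18], [0.21, 1.99], [-2.66, 2.66]. Speed limits (rad/s): [2.57, 2.57, 3.14, 3.14, 3.14, 3.14, 3.14].

### API

Orientations are given as [roll, pitch, yaw] about the fixed x, y, z axes, in that order (R = Rz(yaw) Ry(pitch) Rx(roll)).
In Python, from plant import robot gives the robot as it stands. Calls block until the motion is done:
- robot.goto(position, orientation): joint-space move of the TCP to a pose.
- robot.move_straight(position, vel=0.15, attitude=None, contact_N=None): straight line of the TCP; attitude=None keeps the orientation; vel is the mean speed in m/s. With contact_N (N) it stops when the force on the tool has changed by that much, and returns True; else False.
- robot.move_joints(angles): joint-space move.
- robot.grip(opening, strength=None): opening from 0.0 (shut) to 1.0 (fully open); strength is the grip in N (None keeps the last); returns when the fingers have stopped.
- robot.sleep(seconds).
- robot.inverse_kinematics(position, orientation): joint angles nearest the present ones, or None.
- robot.sense(): the state.
- robot.grab_frame(name): name is "scene" or "side" or "wrist"; returns a dict with "image" (480x640x3 uint8, red, green, blue), "range_z" (480x640 float32, m along the optical axis (not along the pixel's ray), 0 where there is no reading), "fx", "fy", "cx", "cy" (pixels), "dist_coeffs" ([k1, k2, p1, p2, k3] as OpenCV has them; the pictures are not rectified), "R" (3x3) and "t" (3): a world point X has camera coordinates R X + t. Camera axes: x right, y down, z forward; pixel columns grow to the right and rows downward; lengths in m; the calibration is good to about 2 mm. A picture is of the moment at which its call begins.
A pose or a line that the arm cannot do raises robot.IKError and nothing moves.
- robot.close_job(): hands the job in; it is judged then, once.
The state is a dict: "t": time; "joint_pos": joint angles; "joint_velocities": joint speeds; "effort": joint torques, N m; "tcp_pos": TCP position; "tcp_rot": TCP orientation; "wrist_force": force on the tool from outside, world axes, zero at the start; "torque": the same for the moment, N m; "opening": opening from 0.0 (shut) to 1.0 (fully open); "gripper_force": force on a finger pad.
Only numpy, scipy, OpenCV 4.12 (cv2) and the standard library are available. Lean on these libraries where they do the work, as an engineer would, in place of code of your own. Each camera call takes 0.05 s, during which the arm holds its last target. There are 200 camera calls.

### The job

The spare spindle still lies locked down at a slant in its transit crate. Lift the hold-down plate straight up off its two dowels, keeping it level all the way, and lay it flat on the bench with its handle up; then tip the spindle upright inside the crate and press it fully home into the spring clip on the end wall, so that it stands there by itself when you let go. Leave the oil bottle, the sleeve and the other things lying about as they are.

Things in the scene. Friction and masses are not known exactly. Their poses are not given: they have to be found in the camera images.
- crate: red crate, fixed, 250 x 191 x 120 mm (its x, y, z), open on top, walls 10 mm thick (clear inside 230 x 170 mm), rim at z = 120 mm, any yaw. Origin: centre of its underside on the bench; z up; +x points to the end wall with the spring clip. Inner floor at z = 12 mm. About 60 mm are free between the spindle's free end and the -x end wall. 'Crate mm' below = mm in this frame.
- spindle: turned steel bar, 26 mm in diameter, 160 mm long, 0.4 to 0.65 kg. Origin: centre of its foot face; z along it to the free end. It starts slanted 30 degrees above level in the crate's x-z plane, under the plate: foot centre at crate mm x 93, z 23; centre of the free end at x -45, z 103, its lowest edge at x -52, z 92. Upright it stands on the inner floor, axis at x 86, y 0, top at z 172.
- spindle_neck (a point): point on the spindle's axis 96 mm from its foot face, the part that the clip takes
- foot_spot (a point): where the foot's centre stands when upright: crate mm (86, 0, 12), in a pocket: side cheeks 14 mm high, 31 mm apart, back stop 30 mm high at x = 100, front lip 6 mm high at x = 67 to 71.5. A push to +x under the lowest edge of the free end swings the spindle up, its heel held by the back stop; the finger must rise with the end, or friction jams it. Under 9 degrees from upright it falls towards the clip
- saddle (a point): middle of the saddle under the slanted spindle, crate mm (-12, 0, 65): two cheeks at x = -22 to -2, y = +-15.5 to +-22.5, 86 mm high (crate z), a rubber rest between them
- clip (a point): centre of the spring clip, where the axis of the clipped spindle runs: crate mm (86, 0, 108). Two sprung steel jaws 14 mm high (z = 101 to 115), open to -x, flared tips at x = 68, y = +-19. Pressing the spindle in takes 5 to 12 N, best just above the jaws; a rubber pad behind stops it when home
- jaw_left (a joint): angle of the clip jaw on the crate's +y side, 0 closed, grows as it is spread (about 0.12 rad while the spindle passes); a spring closes it
- jaw_right (a joint): the same for the jaw on the -y side
- plate: aluminium hold-down plate, 50 x 160 x 12 mm (its x, y, z), 0.28 kg; its two 11.6 mm holes at y = +-64 sit over two 10 mm dowels on posts in the crate. Origin: centre of its underside, at the start at crate mm (38, 0, 88), axes along the crate's. The dowels end at z = 114 mm: it is free after rising 26 mm. Crate and loose things apart, the bench is clear from y = -0.12 to 0.5 m, x = 0.3 to 0.68 m
- plate_handle (a point): centre of the black bar handle on the plate, 52 mm above the plate's underside (140 mm above the bench at the start). The bar is 46 mm long along the plate's x, 11 mm wide in y, 14 mm high, on two 9 mm legs 34 mm apart
- oil_bottle: green oil bottle with a spout, 38 mm in diameter, 89 mm high, standing loose in the crate in one of the two corners at its -x end, about 54 mm from the middle line; origin: centre of its underside
- sleeve: turned steel sleeve, 25 mm in diameter, 30 mm high, standing loose in the other corner at the -x end; origin: centre of its underside
- hex_keys: folding hex key set, 27 x 100 x 20 mm, lying loose on the bench along the crate's -y side, its middle about 30 mm off the wall; origin: centre of its underside, its y axis along it
- tape_roll: yellow roll of tape, 100 mm in diameter, 19 mm high, loose on the bench; origin: centre of its underside
- marker: marker pen, 14 x 125 x 14 mm, loose on the bench; origin: centre of its underside, its y axis along it

How it is judged:
On the way, in this order (a step that is already met when the one before it is completed fails the run):
1. the hold-down plate is lifted clear of its dowels, level (height (world z) of plate above 0.118 m and angle between plate's own z axis and vertical below 0.17 rad), for 0.1 s.
2. the plate lies flat on the bench, handle up (height (world z) of plate below 0.008 m and angle between plate's own z axis and vertical below 0.06 rad and linear speed of plate below 0.02 m/s), for 0.2 s.
At the end, for the whole second after the job is handed in: The spindle stands at rest on the crate's inner floor, free end up, within 3.4 degrees of upright, its neck within 4 mm of the clip's centre and both jaws closed round it; the plate lies flat and at rest on the bench, handle up (underside within 8 mm of the bench, within 3.4 degrees of level) (all of step 2 and angle between spindle's own z axis and vertical below 0.06 rad and horizontal distance between spindle_neck and clip below 0.004 m and height (world z) of spindle below 0.017 m and linear speed of spindle below 0.02 m/s and value of joint each of jaw_left, jaw_right below 0.06 rad); the robot touches nothing.
It fails at once if the plate is tilted by more than 10 degrees (angle between plate's own z axis and vertical above 0.175 rad).
It fails at once if the oil bottle is tipped over 20 degrees or shifted by more than 20 mm (angle between oil_bottle's own z axis and vertical above 0.35 rad or distance of oil_bottle from where it was at the start of the episode above 0.02 m).
It fails at once if the sleeve is shifted by more than 20 mm (distance of sleeve from where it was at the start of the episode above 0.02 m).
It fails at once if hex keys, tape roll or marker are shifted by more than 20 mm (distance of any of hex_keys, tape_roll, marker from where it was at the start of the episode above 0.02 m).
It also fails if it takes over 69 s, if anything falls off the work surface, if the arm or the gripper's body presses on something with over 40 N, if the wrist force passes 120 N, or if a joint passes its speed limit or range.

## Working session

There is one attempt and no reset: what is moved stays moved. The work goes in short steps, each a Python script; the robot and the scene stay as the last script left them, time stands still between calls to the robot, and variables do not carry over. Pictures are saved under pics/ and viewed, at most 10 in all, crops included, and the job is handed in when it is done.

```bash
ls; mkdir -p pics
python3 - <<'E'
from plant import robot
import cv2,numpy as np
s=robot.sense();print(s,robot.nose_length)
for n in("scene","side"):
    f=robot.grab_frame(n);cv2.imwrite(f"pics/{n}0.png",f["image"][:,:,::-1]);np.savez(f"pics/{n}0.npz",**f)
    print(n,f["fx"],f["cx"],f["cy"],f["dist_coeffs"],-f["R"].T@f["t"],f["R"][2])
E
```

```text
pics
{'t': 0.0, 'joint_pos': array([-0.02890886,  0.46947441, -0.04859342,  1.53372937,  0.02407301,
        1.14097349, -0.08231526]), 'joint_velocities': array([ 2.60331551e-04, -7.52132620e-04,  1.88459780e-05, -1.59236227e-03,
       -2.00656764e-03, -5.45551924e-04,  6.02219993e-04]), 'effort': array([ 1.18357209e-03, -5.10321057e+01, -4.63755790e-02, -2.37716943e+01,
        1.05899444e-02,  7.35067850e-03,  1.56414734e-05]), 'tcp_pos': array([6.74425910e-01, 2.33516872e-05, 2.41224144e-01]), 'tcp_rot': array([-3.13959305e+00,  4.98115303e-05,  1.57080976e+00]), 'wrist_force': array([ 1.02431892, -0.43206958, -0.27892364]), 'torque': array([0.02502052, 0.01521774, 0.03130527]), 'gripper_force': 0.0, 'opening': 1.003487028466966} 0.011
scene 492.82901887592635 322.7405971775154 228.4256144917561 [0.04640836 0.         0.         0.         0.        ] [-0.10700906  0.60808237  0.44260397] [ 0.78430239 -0.49376906 -0.37558206]
side 491.5087376514513 320.92294980646966 243.42971223661172 [0.0124971 0.        0.        0.        0.       ] [ 0.07636632 -0.46528091  0.464381  ] [ 0.53661465  0.75132508 -0.38412933]
```

View pics/scene0.png

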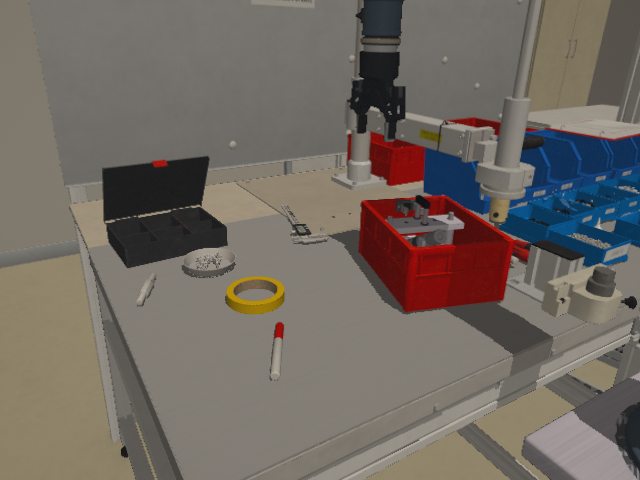

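View pics/side0.png

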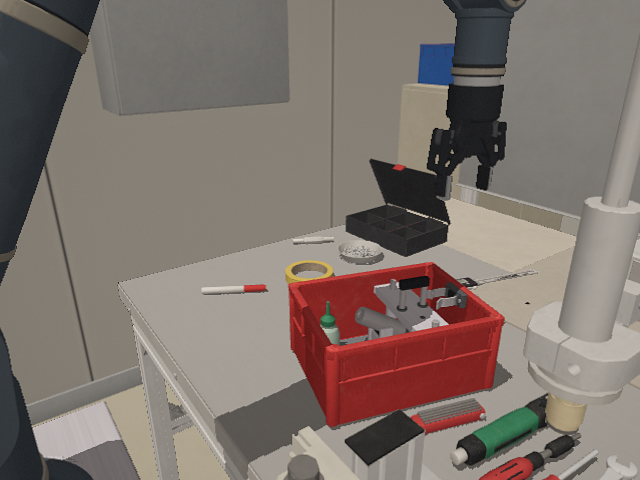

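```bash
cat > h.py <<'E'
import numpy as np,cv2
def pts(f):
    K=np.array([[f["fx"],0,f["cx"]],[0,f["fy"],f["cy"]],[0,0,1.]])
    v,u=np.mgrid[0:480,0:640]
    n=cv2.undistortPoints(np.stack([u,v],-1).reshape(-1,1,2).astype(float),K,f["dist_coeffs"]).reshape(480,640,2)
    z=f["range_z"][...,None]
    c=np.concatenate([n*z,z],-1)
    return (c-f["t"])@f["R"]
def hsv(f): return cv2.cvtColor(f["image"],cv2.COLOR_RGB2HSV)
def mask(f,lo,hi): return cv2.inRange(hsv(f),np.array(lo),np.array(hi))>0
E
python3 - <<'E'
import numpy as np,cv2
from h import *
rim=[]
for n in("scene","side"):
    f=dict(np.load(f"pics/{n}0.npz"));P=pts(f);ok=f["range_z"]>0
    red=mask(f,(0,150,60),(6,255,255))|mask(f,(174,150,60),(180,255,255))
    box=ok&red&(P[...,0]>.3)&(P[...,0]<.9)&(abs(P[...,1])<.3)
    r=P[box&(abs(P[...,2]-.12)<.004)]
    print(n,"rim",len(r),np.median(r[:,2]),cv2.minAreaRect(r[:,:2].astype(np.float32)*1000)); rim.append(r)
    for nm,m in(("yellow",mask(f,(20,150,80),(32,255,255))),("green",mask(f,(65,120,40),(90,255,255))),("black",mask(f,(0,0,0),(180,255,45)))):
        q=P[ok&m&(P[...,0]>.3)&(P[...,0]<.9)&(P[...,1]>-.3)&(P[...,1]<.5)&(P[...,2]<.17)]
        if nm=="black": q=q[(q[:,2]>.125)]
        if len(q): print(nm,len(q),np.median(q,0),q.min(0),q.max(0))
    q=P[ok&(P[...,2]>.015)&(P[...,0]>.25)&(P[...,0]<.95)&(P[...,1]>-.4)&(P[...,1]<.5)]
    g,_,_=np.histogram2d(q[:,0],q[:,1],bins=[np.arange(.25,.96,.05),np.arange(-.4,.51,.05)])
    mx=np.zeros_like(g)
    i=((q[:,0]-.25)/.05).astype(int);j=((q[:,1]+.4)/.05).astype(int);np.maximum.at(mx,(np.minimum(i,13),np.minimum(j,17)),q[:,2])
    print((mx*1000).astype(int))
r=np.vstack(rim);print(cv2.minAreaRect(r[:,:2].astype(np.float32)*1000))
E
```

```text
scene rim 1388 0.11950797735573113 ((512.9932250976562, -17.516769409179688), (192.9052734375, 254.58053588867188), 73.00188446044922)
yellow 1076 [0.56175216 0.31612457 0.01784359] [ 0.54040103  0.23654022 -0.00193488] [0.67582093 0.35398724 0.02147465]
black 119 [ 0.5446304  -0.02373771  0.14288667] [ 0.52811396 -0.03715557  0.13384281] [ 0.57192263 -0.01659343  0.14783867]
[[  0   0  57  58  88  67  47   0   0   0   0   0   0   0   0   0   0   0]
 [  0   0  59  85  87  60  57   0   0   0   0   0   0   0   0   0   0   0]
 [ 49  49   0  85  87   0 121 120 120   0   0   0   0   0   0  15   0   0]
 [ 30  48   0  23  62   0 120   0 121 121 121   0   0   0  15  15   0   0]
 [ 49  48  26  27  22 120 121 112 110 121 119   0   0   0  15   0   0   0]
 [ 48 183 494 319   0 120 114 147 101 120   0   0   0  20  20   0   0   0]
 [213 182 494 454   0 120 114 297 304 120   0   0   0  21  21  20   0   0]
 [219 230 247 246   0 120 120 489 488 120   0   0   0  20  20  19   0   0]
 [ 40   0 241 241   0   0   0 488 488   0   0   0   0   0  20   0   0  16]
 [122   0 245 250   0   0   0 348 471   0   0 
[... 1280 characters left out ...]
  0 184 465 320  19 122 116 149 122 121   0   0   0  22  21  20   0   0]
 [  0   0 248  30   0 122 122 509 511 122   0   0   0  21  21  19   0   0]
 [  0   0 241 241   0   0   0 509 508   0   0   0   0   0  22   0   0  17]
 [  0   0   0 241   0   0   0 509 348   0   0   0   0  22  21  21  17  16]
 [  0   0   0   0   0   0   0 296   0   0   0   0   0  21  22  22   0   0]
 [  0   0   0   0   0   0   0   0   0  17   0   0   0  47  46  46  46  47]
 [  0   0   0   0   0   0   0   0   0   0   0   0   0  47  41 183  41 178]
 [  0   0   0   0   0   0   0   0   0   0   0   0   0 182 182 186 181 181]]
((513.0181884765625, -18.201339721679688), (194.592041015625, 254.21128845214844), 73.24874877929688)
```

```bash
cat >> h.py <<'E'
C=np.array([.5134,-.0186]);YAW=np.deg2rad(-16.95)
def W(x,y,z):  # crate mm -> world m
    c,s=np.cos(YAW),np.sin(YAW)
    return np.array([C[0]+(c*x-s*y)/1e3,C[1]+(s*x+c*y)/1e3,z/1e3])
def Cr(p):
    c,s=np.cos(YAW),np.sin(YAW);d=(np.asarray(p)[...,:2]-C)*1e3
    return np.stack([c*d[...,0]+s*d[...,1],-s*d[...,0]+c*d[...,1],np.asarray(p)[...,2]*1e3],-1)
E
python3 - <<'E'
from plant import robot
from h import *
O=[np.pi,0,YAW]
p=W(38,0,250);print(p,robot.inverse_kinematics(p,O))
robot.goto(p,O);s=robot.sense();print(s["t"],s["tcp_pos"],s["joint_pos"])
f=robot.grab_frame("wrist");np.savez("pics/w1.npz",**f);cv2.imwrite("pics/w1.png",f["image"][:,:,::-1])
P=pts(f);q=Cr(P)
m=(f["range_z"]>0)&(q[...,2]>136)&(q[...,2]<160)&(abs(q[...,0]-38)<40)&(abs(q[...,1])<40)
print(m.sum(),np.median(q[m],0),cv2.minAreaRect(q[m][:,:2].astype(np.float32)))
m=(f["range_z"]>0)&(abs(q[...,2]-100)<4)&(abs(q[...,0]-38)<40)&(abs(q[...,1])<100)
print(m.sum(),cv2.minAreaRect(q[m][:,:2].astype(np.float32)))
red=mask(f,(0,150,60),(6,255,255))|mask(f,(174,150,60),(180,255,255))
r=q[red&(abs(q[...,2]-120)<5)];print(len(r),r.min(0),r.max(0))
E
```

```text
[ 0.54974926 -0.02967841  0.25      ] [-0.29407188  0.26146273  0.33139417  1.83858156 -0.09671332  1.05719069
 -1.7921712 ]
1.6083 [ 0.54995346 -0.0294805   0.25000493] [-0.29394397  0.26168067  0.33087022  1.83823663 -0.09667175  1.05711419
 -1.79161942]
1372 [ 39.81356229  -1.10735282 146.70452861] ((37.956275939941406, -1.0769729614257812), (10.823262214660645, 45.44108963012695), 89.92411041259766)
14970 ((38.06313705444336, -0.9058685302734375), (177.47976684570312, 79.85543823242188), 89.9555892944336)
14610 [-125.60703199  -96.29307008  115.01617284] [124.54773439  93.6814868  122.35632086]
```

View pics/w1.png

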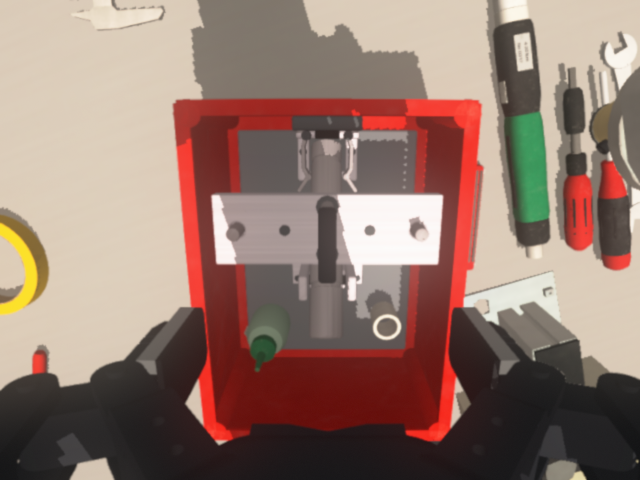

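```bash
sed -i 's/^C=.*/C=np.array([.5134,-.0186])+np.array([-.0003-.0002,-.0011])/' h.py
python3 - <<'E'
from plant import robot
from h import *
O=[np.pi,0,YAW]
robot.grip(.5,60)
robot.goto(W(38,0,180),O)
print(robot.move_straight(W(38,0,131),vel=.08,contact_N=10))
robot.grip(0,60);s=robot.sense();print(s["t"],Cr(s["tcp_pos"]),s["opening"],s["gripper_force"],s["wrist_force"])
for z in(141,161,231):
    robot.move_straight(W(38,0,z),vel=.04 if z<200 else .1)
    s=robot.sense();print(s["t"],Cr(s["tcp_pos"]),s["opening"],s["gripper_force"],s["wrist_force"],s["torque"])
f=robot.grab_frame("side");cv2.imwrite("pics/s2.png",f["image"][:,:,::-1])
E
```

```text
Traceback (most recent call last):
NameError: name 'YAW' is not defined
```

```bash
sed -i 's/^C=.*/C=np.array([.5129,-.0197]);YAW=np.deg2rad(-16.95)/' h.py
python3 - <<'E'
from plant import robot
from h import *
O=[np.pi,0,YAW]
robot.grip(.5,60)
robot.goto(W(38,0,180),O)
print(robot.move_straight(W(38,0,131),vel=.08,contact_N=10))
robot.grip(0,60);s=robot.sense();print(s["t"],Cr(s["tcp_pos"]),s["opening"],s["gripper_force"],s["wrist_force"])
for z in(141,161,231):
    robot.move_straight(W(38,0,z),vel=.04 if z<200 else .1)
    s=robot.sense();print(s["t"],Cr(s["tcp_pos"]),s["opening"],s["gripper_force"],s["wrist_force"],s["torque"])
f=robot.grab_frame("side");cv2.imwrite("pics/s2.png",f["image"][:,:,::-1])
E
```

```text
False
3.6833 [ 38.48464172   1.08924931 131.69982832] 0.11636779359570401 58.97528886795044 [0.80454476 2.24022599 2.74675461]
4.0833 [ 38.18186553   0.55706154 141.41404811] 0.12017505857009952 59.00138854980469 [ 2.07137306  3.42164825 -0.27692053] [ 0.86579101 -0.49227989 -0.01136053]
4.7333 [ 37.43236801  -1.28993222 160.56666483] 0.11418994481792386 58.86219799518585 [-0.51902869  0.56686863 -2.23908897] [-0.02595652  0.03631446  0.02967773]
5.5833 [ 3.74485516e+01 -9.85235139e-02  2.30329924e+02] 0.1146635070051351 58.857595324516296 [ 0.19884294  0.73753223 -2.2617305 ] [ 0.0096997   0.04843357 -0.03022796]
```

View pics/s2.png

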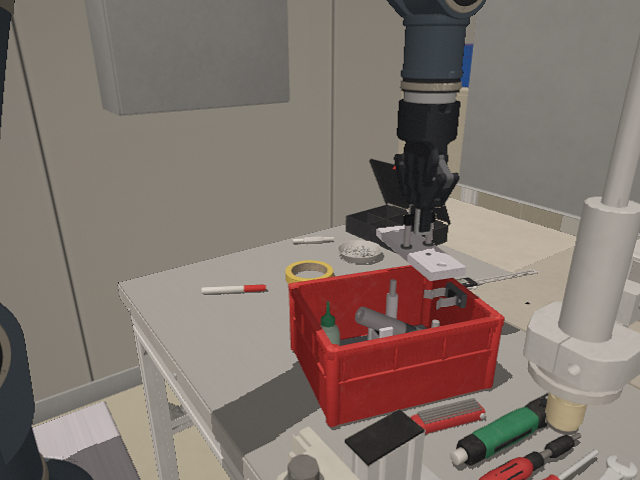

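Run:
```python
from plant import robot
from h import *
A=[np.pi,0,YAW+np.pi/2]
p=np.array([.520,.155,.230])
robot.move_straight(p,vel=.12,attitude=A)
p[2]=.06;robot.move_straight(p,vel=.12)
p[2]=.038;print(robot.move_straight(p,vel=.02,contact_N=4))
s=robot.sense();print(s["t"],s["tcp_pos"],s["wrist_force"])
robot.grip(.4);robot.sleep(.3)
p=s["tcp_pos"].copy();p[2]=.25;robot.move_straight(p,vel=.25,attitude=A)
O=[np.pi,0,YAW]
robot.goto(W(-40,0,270),O)
s=robot.sense();print(s["t"],s["tcp_pos"],s["opening"])
f=robot.grab_frame("wrist");np.savez("pics/w3.npz",**f);cv2.imwrite("pics/w3.png",f["image"][:,:,::-1])
f=robot.grab_frame("scene");np.savez("pics/s3.npz",**f)
P=pts(f);m=(P[...,2]>.006)&(P[...,2]<.02)&(abs(P[...,0]-.52)<.1)&(abs(P[...,1]-.155)<.06);print(m.sum(),np.percentile(P[m][:,2],[5,50,95]))
```

```text
True
9.7083 [0.51984811 0.15489599 0.0437076 ] [-0.03738239 -0.22339615  3.94353308]
12.475 [ 0.47453117 -0.00738814  0.26932441] 0.4002281087106325
1358 [0.00774335 0.01196136 0.01534284]
```

View pics/w3.png

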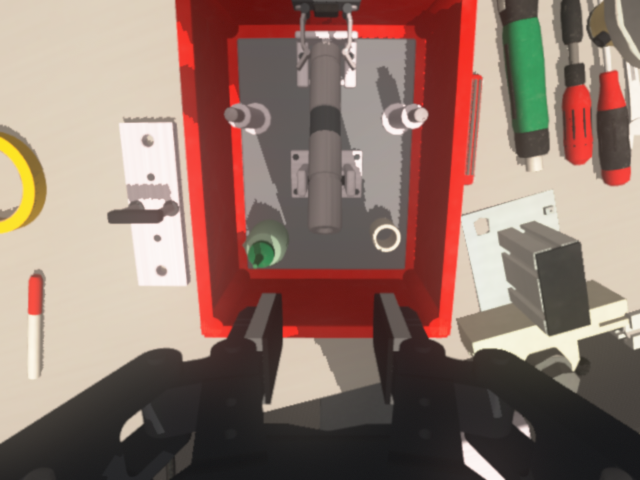

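Run:
```python
from h import *
f=dict(np.load("pics/w3.npz"));q=Cr(pts(f));ok=f["range_z"]>0
for x in(-38,-30,-20,0,20):
    m=ok&(abs(q[...,0]-x)<2)&(abs(q[...,1])<14)&(q[...,2]>45);r=q[m];print(x,len(r),np.percentile(r[:,1],[1,99]),r[:,2].max())
m=ok&(abs(q[...,1])<14)&(q[...,2]>85);print("end",np.percentile(q[m][:,0],[0,1,5]),)
g=mask(f,(65,60,40),(90,255,255))&ok&(q[...,0]<-30)&(abs(q[...,1])<85);print("bottle",q[g].min(0),q[g].max(0))
m=ok&(abs(q[...,2]-42)<4)&(q[...,1]<-25)&(q[...,1]>-80)&(q[...,0]<-60);print("sleeve",q[m].min(0),q[m].max(0))
red=mask(f,(0,150,60),(6,255,255))|mask(f,(174,150,60),(180,255,255))
r=q[red&(abs(q[...,2]-120)<4)];print(r.min(0),r.max(0))
```

```text
-38 198 [-11.24040293  13.22713047] 113.81036680423813
-30 6756 [-12.52432246  10.9201783 ] 347.55436182174833
-20 1454 [-13.92562538  13.84908911] 355.69116260820397
0 195 [-11.56996669  13.96294326] 93.46093911224425
20 165 [-11.7568145   13.44607431] 82.39365135969184
end [-125.08706876 -121.39563062 -117.12038863]
bottle [-83.22776256  44.32763155  68.13445291] [-63.45301113  64.55355625  95.59350979]
sleeve [-119.86846998  -79.95867279   38.00170701] [-60.15337043 -25.25310868  45.99387136]
[-125.08706876  -95.08795719  116.0019611 ] [108.48698903  95.13000848 122.96637631]
```

Run:
```python
from plant import robot
from h import *
Y=.8
robot.grip(.14)
robot.goto(W(-76,Y,180),[np.pi,0,YAW])
robot.move_straight(W(-76,Y,93),vel=.1)
s=robot.sense();print(s["t"],Cr(s["tcp_pos"]),s["wrist_force"],s["opening"])
print(robot.move_straight(W(-52,Y,93),vel=.03,contact_N=2.5))
s=robot.sense();x0=Cr(s["tcp_pos"])[0];print(s["t"],Cr(s["tcp_pos"]),s["wrist_force"])
d=-52-x0
edge=lambda t:(99.5-26*np.sin(t)-160*np.cos(t),12+160*np.sin(t))
for a in np.arange(34,51,4):
    x,z=edge(np.deg2rad(a));robot.move_straight(W(x-d,Y,z+1),vel=.06)
    s=robot.sense();print(a,s["t"],Cr(s["tcp_pos"]).round(1),s["wrist_force"].round(1))
f=robot.grab_frame("side");cv2.imwrite("pics/s4.png",f["image"][100:,:][:, 150:])
cv2.imwrite("pics/s4.png",f["image"][100:,150:,::-1])
print("d",d)
```

```text
14.4083 [-75.34075316   0.97521565  93.59034152] [-0.72127622  0.00884312  0.48225788] 0.13909519688783462
True
14.9833 [-60.60648026   0.65985501  92.54603319] [-1.17393042  1.07935992 -0.17587444]
34 15.3167 [-57.5   0.7 102.4] [-4.4  1.6 -0.1]
38 15.6417 [-51.7   0.9 112. ] [-5.5  2.7  1.4]
42 15.9667 [-45.7   1.  120.7] [-5.2  1.9  1.2]
46 16.2917 [-38.7   1.  128.9] [-5.8  1.5  1.7]
50 16.6167 [-31.6   1.1 136.4] [-5.4  1.5  2.9]
d 8.606480257106696
```

View pics/s4.png

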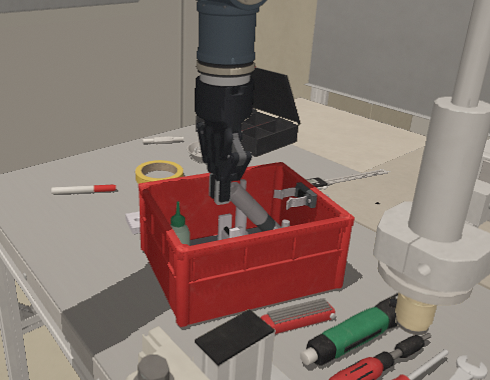

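Run:
```python
from plant import robot
from h import *
Y=.8;d=8.6
edge=lambda t:(99.5-26*np.sin(t)-160*np.cos(t),12+160*np.sin(t))
for a in np.r_[np.arange(54,79,4),80,82,83.5]:
    x,z=edge(np.deg2rad(a));robot.move_straight(W(x-d,Y,z+1),vel=.06 if a<79 else .03)
    s=robot.sense();print(a,round(s["t"],2),Cr(s["tcp_pos"]).round(1),s["wrist_force"].round(1))
f=robot.grab_frame("side");cv2.imwrite("pics/s5.png",f["image"][100:,150:,::-1])
```

```text
54.0 16.99 [-23.4   1.1 143.6] [-4.7  1.5  3.8]
58.0 17.32 [-14.7   1.  149.6] [-3.   1.2  2.9]
62.0 17.64 [ -6.3   0.8 154.5] [-2.   0.1  1.4]
66.0 17.97 [  3.    0.8 159.4] [-1.   0.1  1.3]
70.0 18.29 [ 12.6   0.8 163.6] [-1.1  0.5  1.1]
74.0 18.62 [ 22.5   0.8 167. ] [-1.3 -0.4 -0.1]
78.0 18.94 [ 32.7   0.8 169.5] [-0.7 -0.6  0. ]
80.0 19.27 [ 36.2   0.8 170.2] [-5.5  1.   2.8]
82.0 19.61 [ 40.2   0.9 170.8] [-8.6  3.4  3.1]
83.5 19.89 [ 44.3   1.  171.4] [-7.6  3.   3.5]
```

View pics/s5.png

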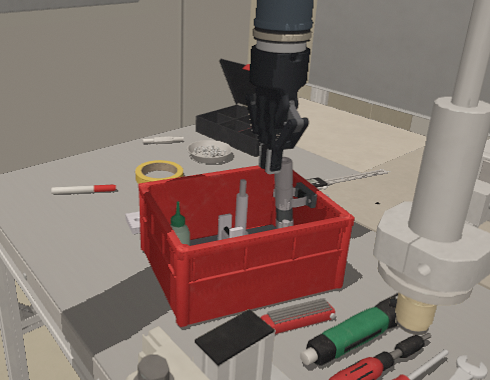

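Run:
```python
from plant import robot
from h import *
Y=.8
def rep(l):
    s=robot.sense();c=Cr(s["tcp_pos"]);print(l,round(s["t"],2),c.round(1),s["wrist_force"].round(1));return c
c=rep(0)
robot.move_straight(W(c[0]+3,Y,172),vel=.03);c=rep("push")
robot.move_straight(W(c[0]-5,Y,172),vel=.03);c2=rep("back")
robot.move_straight(W(c2[0],Y,131),vel=.06);c=rep("down")
for x in np.arange(c[0]+4,67,3):
    hit=robot.move_straight(W(x,Y,131),vel=.03);c=rep(x)
    if np.hypot(*robot.sense()["wrist_force"][:2])>25: break
f=robot.grab_frame("side");cv2.imwrite("pics/s6.png",f["image"][100:,150:,::-1])
```

```text
0 19.94 [ 44.3   1.  171.4] [-7.2  2.4  3.2]
push 20.19 [ 44.4   1.  171.4] [-8.5  2.7  3.6]
back 20.61 [ 40.1   0.8 172.3] [-0.3 -0.5  0.3]
down 21.44 [ 40.3   0.8 131.1] [ 0.1 -0.1  1.6]
44.33119382456489 21.73 [ 43.9   0.9 131.1] [-2.9  1.4  1.6]
47.33119382456489 21.98 [ 45.7   0.8 130.5] [-5.6  2.5  1.5]
50.33119382456489 22.23 [ 48.8   0.8 130.3] [-5.4  1.9 -0.6]
53.33119382456489 22.48 [ 52.8   0.8 130.6] [-4.   0.8 -0.6]
56.33119382456489 22.73 [ 57.3   0.8 131.3] [ 0.   0.3 -0.3]
59.33119382456489 22.98 [ 60.7   0.7 131.6] [-0.2 -0.6 -0.2]
62.33119382456489 23.23 [ 62.8   0.7 131.1] [1.1 0.3 0.4]
65.33119382456489 23.48 [ 65.4   0.8 130.9] [-0.2 -0.7 -0.8]
```

View pics/s6.png

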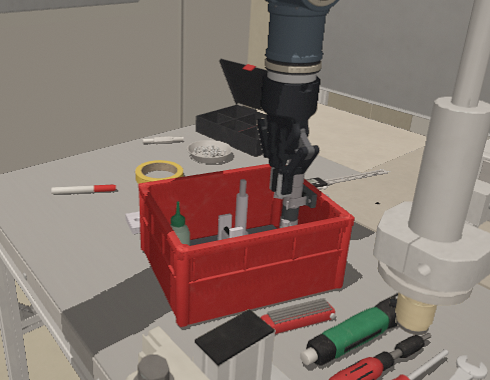

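Run:
```python
from plant import robot
from h import *
Y=.8
print(robot.move_straight(W(72,Y,131),vel=.02,contact_N=13));s=robot.sense();print(Cr(s["tcp_pos"]),s["wrist_force"])
robot.move_straight(W(30,Y,135),vel=.06);robot.move_straight(W(0,Y,270),vel=.2)
robot.sleep(.3);print(robot.sense()["t"])
f=robot.grab_frame("wrist");q=Cr(pts(f));cv2.imwrite("pics/w7.png",f["image"][:,:,::-1])
m=(f["range_z"]>0)&(q[...,2]>165)&(q[...,2]<180)&(abs(q[...,0]-80)<35)&(abs(q[...,1])<30)
print("top",m.sum(),cv2.minEnclosingCircle(q[m][:,:2].astype(np.float32)),np.median(q[m],0))
f=robot.grab_frame("side");cv2.imwrite("pics/s7.png",cv2.resize(f["image"][220:380,330:500,::-1],None,fx=3,fy=3))
```

```text
True
[ 66.14907719   1.73049954 129.93232948] [-0.07010484 -0.74731787  0.60708215]
25.75
top 1902 ((86.26992797851562, -0.4014156758785248), 13.078269958496094) [ 86.30395156  -0.2632882  171.65983085]
```

View pics/s7.png

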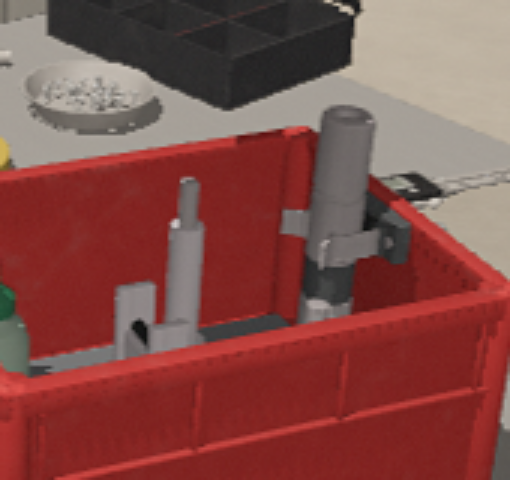

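View pics/w7.png

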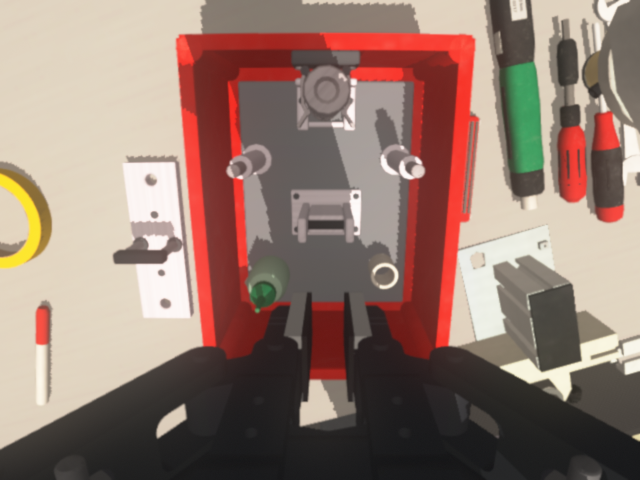

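The spindle is upright in the clip: its top centre is at crate (86.3, -0.3) mm, z 172 mm (wrist pixel ~(327,92)). The plate lies flat at about (155,240), and the bottle and sleeve haven't moved.

```bash
python3 -c "
from plant import robot
print(robot.close_job())"
```

```text
the job is handed in; nothing more can be done
None
```

The job is handed in, with no verdict returned: at my last look the spindle stood upright in the clip, the plate lay flat on the bench with its handle up, and the other things looked undisturbed.

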